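# Clear the sanding disc and lock the clamped sander on

### The job

The log slice that has just been sanded is still lying on the sander's disc: lay it, without dropping it, squarely on top of the pile of finished slices on the plate. Then, with the disc clear, start the sander for hands-free work: squeeze the red trigger all the way in, push the yellow lock-on button on the side of the handle fully in while the trigger is held, ease the trigger until it catches, and let go so that it stays on. Leave everything else on the bench where it is.

Things in the scene. Friction and masses are not known exactly. Their poses are not given: they have to be found in the camera images.
- sander: Cordless rotary sander clamped belly-up in a bench cradle, bolted down. Origin on the bench under the barrel, z up. The grey barrel lies level along its y axis, 105 mm above the bench: gear head and face-up disc towards -y, black handle towards +y, lock button on the handle's -x side. Base board 170 mm (x) by 215 mm (y), 18 mm thick. The motor is not simulated: nothing turns.
- barrel_top (a point): Highest point of the barrel and its steel straps, 144 mm above the bench; the barrel is 78 mm across and runs from y -100 to +62 mm in the sander's frame.
- handle_center (a point): Middle of the black rear handle: 36 mm wide (sander x), 44 mm high (83 to 127 mm above the bench), sander y 67 to 204 mm. Behind it, at y 200 to 273 mm, the grey battery, 76 mm wide, top 144 mm above the bench.
- disc_center (a point): Centre of the upper face of the brown sanding disc, a level disc of 125 mm diameter, 169 mm above the bench. Rough, fixed.
- slice_center (a point): Centre (half-way up) of the loose sanded log slice that lies flat on the sanding disc: a round slice with dark bark edge, 56 mm diameter, 16 mm thick, about 30 g.
- pile_high_center (a point): Centre of the upper of the two finished slices on the plate (same size, 56 mm diameter, 16 mm thick), loose.
- pile_low_center (a point): Centre of the lower of the two finished slices on the plate, loose.
- plate: White round plate, 170 mm rim diameter, rim 18 mm high, loose, 0.45 kg. Origin at the centre of its underside; the inner floor under the pile is 5 mm higher. The pile is 32 mm high before and 48 mm high after the third slice is added.
- trigger_face (a point): Middle of the width of the red trigger's upper face, 42 mm from its hinge; moves with the trigger. Trigger on top of the handle: 28 mm wide (sander x), 64 mm long (sander y 80 to 144 mm), hinged at the barrel end, free end towards the battery. At rest it slopes up to the battery by 0.2 rad; fully in, its face is level, 131 mm above the bench and 4 mm above the handle.
- lock_face (a point): Centre of the outer face of the yellow lock-on button: round, 18 mm diameter, 110 mm above the bench, sander y 122 mm, so beside the trigger and 21 mm lower than its fully pressed face. It stands 8 mm out of the handle's side (face at sander x -26 mm) and is pushed 6 mm towards sander +x.
- trigger (a joint): Trigger angle, rad: 0 = out (off), 0.2 = fully in (trigger_face goes down about 8 mm, to sander y 122 mm), about 0.13 when held by the lock. Spring return; pressing at trigger_face takes 5 N at first, 10 N at the end.
- lock_button (a joint): Button travel, m: 0 out, 0.006 fully in, about 0.005 when locked; spring 2.5 to 4.5 N. Blocked after 1 mm unless the trigger is in to its last millimetre. With trigger and button fully in, letting trigger_face rise about 3 mm with the button still held hooks them together; then both can be let go and stay. Pressing the trigger fully in again frees the button.
- secateurs: Blue-handled secateurs lying on the bench, 180 mm long, 80 mm wide, 22 mm high. A bystander.
- bench_brush: Dark wooden bench brush lying on its bristles, 300 mm long, 60 mm high. A bystander.
- wire_spool: Spool of copper-coloured binding wire standing on end, 64 mm diameter, 56 mm high. A bystander.
- glue_jar: Brown glass jar with a white lid and a plain pale label, 72 mm diameter, 85 mm high. A bystander.
- varnish_tin: Plain metal tin, 74 mm diameter, 75 mm high. A bystander.
- glue_gun: Black hot-glue gun lying on its side, 270 mm long, 130 mm wide, 36 mm high. A bystander.
Mind the look-alikes: they are no part of the job. What is shaped like the part that bears slice_center but pink is not meant. There is more than one size of the plate; the job needs the smaller.

How it is judged:
By the outcome, as a careful person would: the job done as asked, in the order asked, and still so for the second after the job is handed in, with the robot touching nothing.
It also fails if it takes over 51 s, if anything falls off the work surface, if the arm or the gripper's body presses on something with over 40 N, if the wrist force passes 120 N, or if a joint passes its speed limit or range.

### The arm

A 6-joint arm with a two-finger parallel gripper is mounted at the origin on the work surface. World frame = base frame: x ahead of the robot, y to its left, z up, the work surface at z = 0. Lengths are in mm, angles in rad, forces in N, time in s.
With the tool pointing down it reaches from about 350 to 725 mm from the base axis. Payload 6 kg.
Tool frame: the origin (TCP) lies on the centre line of the jaws, within the pads' length; the fingertips stand r.nose_length ahead of it and the grasp point (between the pads) lies 8 mm behind it (r.nose_length is the distance from the TCP to the fingertips, in mm); z points along the fingers, y is the direction in which the jaws open and shut (so a half turn about z gives the same grasp; the last joint's range is limited). The gripper opens to 85 mm and grips with 20 to 120 N. Pads are 22 mm wide; open, the fingers measure 114 mm over their backs; the gripper's body (76 mm by 85 mm) begins 54 mm behind the grasp point. The pads swing forward as they close: fully open they stand 13 mm farther back than shut.
Start: joints at [1.68, 0.04, 0.085, 0, -1.615, -0.334], TCP at [133.722, 584.887, 242.261] pointing down, gripper open.
Joint ranges: [-2.56, 2.56], [-1.29, 2.01], [-1.08, 1.49], [-3.29, 1.98], [-2.81, -0.18], [-2.99, 2.99]. Speed limits (rad/s): [2.57, 2.57, 3.01, 3.14, 3.14, 3.14].

### API

Orientations are given as a unit quaternion [w, x, y, z].
In Python, from workcell import get_state, grab_frame, camera_info, r, search_frame, outline_of gives the robot as it stands.
- The arm moves only by the shell command python3 -m pendant 'ROWS' [OPENING]. ROWS is JSON, a list of rows, each a list of 6 numbers: the shift along the world's x, y, z in m, then the turn, a rotation vector about the world's x, y, z in degrees. In form: [[x, y, z, ax, ay, az], ...]. A call has 1 to 5 rows; each row shifts and turns the commanded pose from where the row before left it; what a row does not reach is not made up. A row lasts 1/10 s, in which the tool goes at most 50 mm and 8.59 degrees, less where a joint would pass 70% of its speed; a pose out of reach is approached as far as the arm can. A call with a gripper value outside its range is refused whole. OPENING is the closure, from 0 (fully open) to 1 (shut), set as the call begins (- or left out, the last holds). The fingers move at their own pace and stop on an object; the grip force is fixed at half the most. Time passes only in rows, so rows that do not move let the fingers close. It gives the time, the measured TCP pose, the force and the opening at its end, in the units of the state.
- get_state(): the state, without advancing time (a new reading comes with each control period).
- grab_frame(name): name is "scene" or "side" or "wrist"; returns (picture, depth): 480x640x3 uint8, red, green, blue; 480x640 float32, mm along the optical axis (not along the pixel's ray), 0 where there is no reading.
- camera_info(name): a dict with "fx", "fy", "cx", "cy" (pixels), "k1" (the pictures are not rectified: a ray, as slopes to the right and down, at radius r is drawn at 1 + k1 r^2 times it, then the intrinsics apply), "world_from_camera" (4x4, takes a point from camera to world coordinates). Camera axes: x right, y up, looking along -z (the intrinsics and any distortion apply to the point x, -y, -z); pixel columns grow to the right and rows downward; lengths in mm; the calibration is good to about 2 mm. A picture is of the moment at which its call begins: read the wrist's pose just before it. camera_info takes no time and is no camera call; for the wrist camera it gives the pose at the moment of the call.
- r.job_done(): hands the job in, once; it reports no verdict.
Trained networks look in the newest picture that a camera, given by its name, has taken for a name from the list of things; names that differ only in an ending like _2 or _b are one class to them, and where a whole thing is asked for, a point or a joint stands for the part that bears it (a point fixed in the world has none). Each returns a list of dicts, best first, with "score" (0 to 1); they miss things now and then, are a little off and sometimes report something else, mostly with a low value. They report only what shows in the picture. A call takes as long as a camera call. They do not tell look-alikes from the thing itself.
- search_frame(camera, name): "rect" ([centre column, centre row, width, height] in pixels, round what is visible of it).
- outline_of(camera, name): "region" (480x640 bool, what is visible of it) and "rect" ([centre column, centre row, width, height] in pixels, round what is visible of it).
The state is a dict: "time_s": time; "q": joint angles; "joint_vel": joint speeds; "joint_torque": joint torques, N m; "ee_pos": TCP position; "ee_rot": TCP orientation; "ft_force": force on the tool from outside, world axes, zero at the start; "moment": the same for the moment, N m; "opening": opening from 0.0 (shut) to 1.0 (fully open).
Only numpy, scipy, OpenCV 4.12 (cv2) and the standard library are available. Lean on these libraries where they do the work, as an engineer would, in place of code of your own. Each camera call takes 0.05 s, during which the arm holds its last target.

## Working session

There is one attempt and no reset: what is moved stays moved. The work goes in short steps, Python scripts to look and compute and a shell command to move; the robot and the scene stay as the last step left them, time stands still between calls to the robot, and variables do not carry over. Pictures are saved under pics/ and viewed, and the job is handed in when it is done.

```bash
mkdir -p pics; ls; python3 - <<'E'
from workcell import *
import cv2
for n in ("scene","side","wrist"):
    p,d=grab_frame(n); cv2.imwrite(f"pics/{n}0.png",p[:,:,::-1])
s=get_state(); print(s); print(r.nose_length)
for n in ("scene","side","wrist"): print(camera_info(n))
E
```

```text
pics
{'time_s': 0.15, 'q': array([ 1.67972949e+00,  4.07161750e-02,  8.40751874e-02, -3.45154064e-04,
       -1.61551870e+00, -3.33693369e-01]), 'joint_vel': array([ 1.71245790e-04, -1.35518821e-03,  3.46336181e-03,  1.72812516e-03,
        1.35916772e-05,  8.80278001e-04]), 'joint_torque': array([-2.01969138e-03, -3.68616414e+01,  3.47695076e+01,  6.93625912e+00,
       -4.29106469e-03,  1.36789805e-05]), 'ee_pos': array([133.60923702, 584.69619607, 241.50180923]), 'ee_rot': array([ 7.02899688e-04,  9.93692606e-01, -1.12136127e-01, -1.85683288e-05]), 'ft_force': array([-0.32543611, -1.25510023, -0.15709424]), 'moment': array([ 0.05352652, -0.01926905,  0.05176641]), 'opening': 0.9967765354444423}
11.0
{'fx': 579.0222103450413, 'fy': 579.0222103450413, 'cx': 311.61810430701536, 'cy': 241.29417426239323, 'k1': 0.01698877847563966, 'world_from_camera': array([[-7.37770483e-01, -5.44102611e-01,  3.99558586e-01,
         1.03009908e+03],
       [ 6.74960535e-01, -6.04298722e-01,  4.23380834e-01,
         6.21182944e+02],
       [ 1.10901263e-02,  5.82044159e-01,  8.13081549e-01,
        
[... 389 characters left out ...]
59819e-01,
        -1.01954880e+03],
       [-2.18755217e-02,  7.53920576e-01,  6.56601269e-01,
         1.04817998e+03],
       [ 0.00000000e+00,  0.00000000e+00,  0.00000000e+00,
         1.00000000e+00]])}
{'fx': 340.4067488721541, 'fy': 340.4067488721541, 'cx': 319.17316512219196, 'cy': 242.0319089737432, 'k1': 0.01289976137115359, 'world_from_camera': array([[-2.22593818e-01,  9.28354526e-01,  2.97674096e-01,
         2.08984467e+02],
       [-9.74911177e-01, -2.12100061e-01, -6.75408093e-02,
         5.66737628e+02],
       [ 4.34877894e-04, -3.05239969e-01,  9.52275366e-01,
         3.74280027e+02],
       [ 0.00000000e+00,  0.00000000e+00,  0.00000000e+00,
         1.00000000e+00]])}
```

View pics/scene0.png

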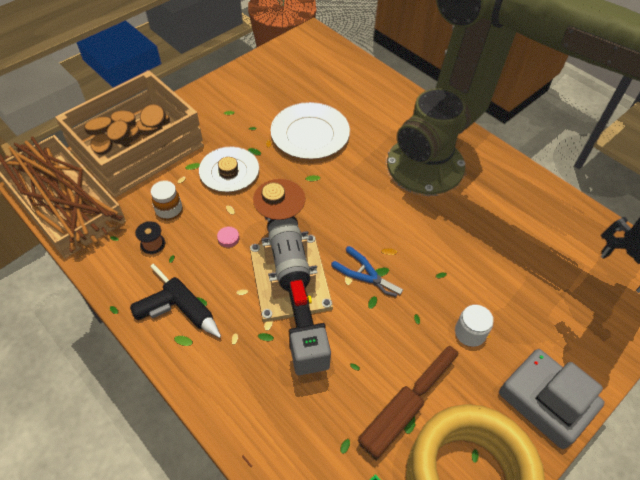

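View pics/side0.png

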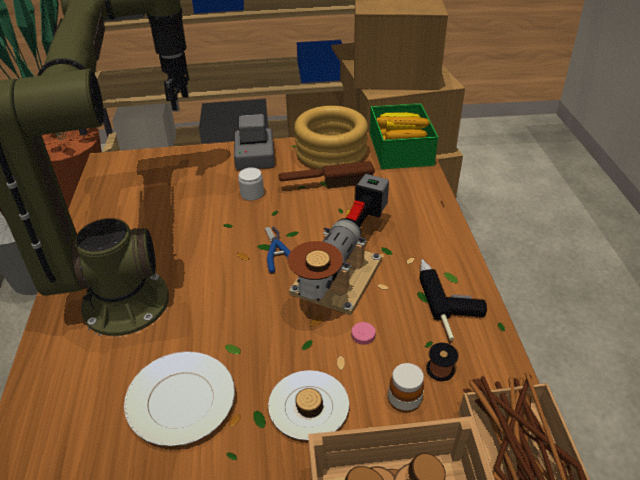

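View pics/wrist0.png

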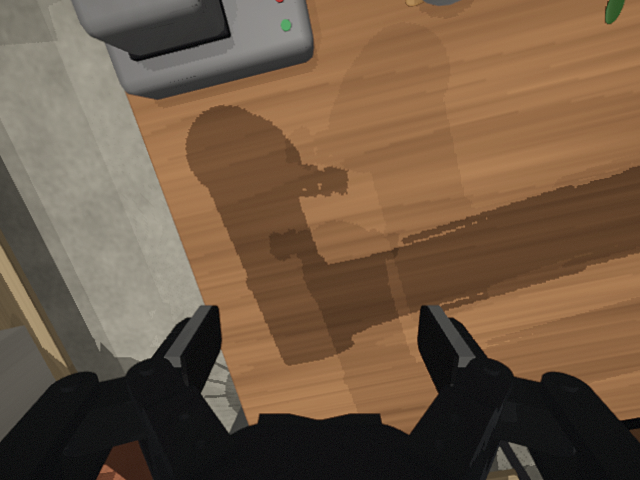

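The scene camera shows the slice on the disc at about (273,192), the small plate and its pile at (229,170), the red trigger at (299,292), and a pink look-alike at (228,237). In the side camera the slice is at (317,260), the pile at (309,402) and the trigger at (357,213).

```bash
cat > h.py <<'E'
from workcell import *
import numpy as np, cv2
from scipy.optimize import least_squares
def K(c): return np.array([[c['fx'],0,c['cx']],[0,c['fy'],c['cy']],[0,0,1.]])
def slopes(c,uv):
    uv=np.asarray(uv,float).reshape(-1,1,2)
    return cv2.undistortPoints(uv,K(c),np.array([c['k1'],0,0,0.])).reshape(-1,2)
def ray(c,uv):
    s=slopes(c,uv); T=c['world_from_camera']
    d=np.c_[s[:,0],-s[:,1],-np.ones(len(s))]@T[:3,:3].T
    return T[:3,3],d
def pts(c,uv,depth):
    o,d=ray(c,uv); return o+d*np.asarray(depth).reshape(-1,1)
def proj(c,P):
    T=c['world_from_camera']; q=(np.atleast_2d(P)-T[:3,3])@T[:3,:3]
    q=np.c_[q[:,0],-q[:,1],-q[:,2]]
    return cv2.projectPoints(q.reshape(-1,1,3),np.zeros(3),np.zeros(3),K(c),np.array([c['k1'],0,0,0.]))[0].reshape(-1,2)
def tri(obs):
    A=np.zeros((3,3));b=np.zeros(3)
    for c,uv in obs:
        o,d=ray(c,[uv]); d=d[0]/np.linalg.norm(d); M=np.eye(3)-np.outer(d,d); A+=M;b+=M@o
    X=np.linalg.solve(A,b)
    return X,[np.round(proj(c,X)[0]-uv,1) for c,uv in obs]
def atz(c,uv,z):
    o,d=ray(c,uv); return o+d*((z-o[2])/d[:,2])[:,None]
def cloud(c,depth,mask):
    v,u=np.nonzero(mask&(depth>0)); return pts(c,np.c_[u,v],depth[v,u])
E
python3 - <<'E'
from h import *
np.set_printoptions(suppress=True,precision=1)
for n in ("scene","side"):
    p,d=grab_frame(n); c=camera_info(n)
    for t in ("slice_center","pile_high_center","plate","trigger","lock_button","disc_center","sander","handle_center"):
        for o in outline_of(n,t)[:4]:
            P=cloud(c,d,o['region'])
            if len(P)==0: continue
            zt=np.percentile(P[:,2],95)
            Q=P[P[:,2]>zt-6]
            print(n,t,round(o['score'],2),np.round(o['rect']),len(P),'med',np.median(P,0),'top',zt,(Q.min(0)+Q.max(0))/2, np.ptp(Q,axis=0))
print(get_state()['time_s'])
E
```

```text
scene slice_center 0.8 [228. 237.  22.  21.] 354 med [ 584.1 -167.8   14.7] top 19.80875956057323 [ 582.7 -170.7   18.6] [54.9 55.6  9.4]
scene slice_center 0.7 [273. 194.  21.  26.] 414 med [490.1 -86.8 183.7] top 188.22270384238934 [487.3 -91.5 186.5] [54.5 55.   8.5]
scene slice_center 0.68 [407. 402. 102. 111.] 2859 med [609.  445.6  55. ] top 59.608736634850764 [564.5 448.6  59. ] [295.3  60.   10.8]
scene slice_center 0.25 [293. 278.  85. 193.] 9329 med [572.1  65.6 125.7] top 168.8206231665594 [481.6 -77.2 174.8] [125.1 126.5  23.7]
scene pile_high_center 0.85 [228. 165.  20.  21.] 315 med [ 441.5 -349.5   34.7] top 40.36193796456498 [ 441.1 -353.5   39.7] [55.8 58.4 10.6]
scene plate 0.73 [309. 131.  71.  57.] 3429 med [ 159.  -319.1   13.4] top 25.048233966822135 [ 167.4 -311.6   26.5] [234.2 236.5  14.9]
scene plate 0.69 [228. 172.  59.  42.] 1664 med [ 437.9 -355.    10.3] top 18.577874565027315 [ 438.7 -355.    18.4] [167.9 169.9  11.6]
scene disc_center 0.72 [291. 279.  82. 201.] 9258 med [574.2  65.6 126. ] top 168.8090885378422 [482.4 -74.7 174.8] [124.3 128.4  23.7]
s
[... 1332 characters left out ...]
 145.1] [34.2 36.  11.7]
side trigger 0.48 [407. 388.  36.  48.] 1439 med [ 639.2 -375.2   66.2] top 87.03514564655066 [ 643.9 -356.3   85.4] [60.6 64.6  8.7]
side lock_button 0.36 [355. 213.  22.  20.] 201 med [606.3 127.9 136.4] top 144.54981757332314 [611.6 131.3 143.1] [34.2 45.   9. ]
side disc_center 0.68 [339. 244. 105. 141.] 6695 med [561.1 -11.6 116.5] top 169.87972162823027 [482.5 -77.9 169.3] [122.7 126.2  10.6]
side sander 0.93 [339. 244. 102. 141.] 6427 med [559.5 -16.8 118.5] top 169.94132964842498 [482.9 -77.9 175.5] [121.9 126.2  23.2]
side handle_center 0.97 [336. 244.  97. 136.] 6864 med [560.9 -12.2 115.7] top 170.00426869456933 [481.8 -77.9 176.8] [124.  126.2  24.6]
1.05
```

```bash
python3 - <<'E'
from h import *
import pickle
np.set_printoptions(suppress=True,precision=1)
F={n:(*grab_frame(n),camera_info(n)) for n in ("scene","side")}
pickle.dump(F,open('F.pkl','wb'))
v,u=np.mgrid[:480,:640]
def circ(P):
    f=lambda x:np.hypot(*(P[:,:2]-x[:2]).T)-x[2]
    h=cv2.convexHull(P[:,:2].astype(np.float32)).reshape(-1,2)
    (cx,cy),rr=cv2.minEnclosingCircle(h); A=np.c_[2*h,np.ones(len(h))]; s=np.linalg.lstsq(A,(h**2).sum(1),rcond=None)[0]
    return np.array([cx,cy,rr,s[0],s[1],np.sqrt(s[2]+s[0]**2+s[1]**2)])
for n,(p,d,c) in F.items():
    P=pts(c,np.c_[u.ravel(),v.ravel()],d.ravel()).reshape(480,640,3); ok=d>0
    def near(x,y,r_,z0,z1): return P[ok&(np.hypot(P[...,0]-x,P[...,1]-y)<r_)&(P[...,2]>z0)&(P[...,2]<z1)]
    for nm,a in {'slice':(487,-93,45,181,192),'disc':(482,-77,80,164,174),'pile':(441,-355,45,32,43),'plate':(439,-355,100,12,22)}.items():
        Q=near(*a); print(n,nm,len(Q),np.median(Q[:,2]),circ(Q))
    hsv=cv2.cvtColor(p,cv2.COLOR_RGB2HSV)
    red=((hsv[...,0]<6)|(hsv[...,0]>174))&(hsv[...,1]>200)&(hsv[...,2]>90)&ok&(P[...,2]>110)&(P[...,2]<160)&(P[...,1]>60)&(P[...,1]<220)
    yel=(hsv[...,0]>20)&(hsv[...,0]<35)&(hsv[...,1]>200)&ok&(P[...,2]>90)&(P[...,2]<130)&(np.hypot(P[...,0]-602,P[...,1]-125)<70)
    R=P[red]; print('red',len(R),R.mean(0),R.min(0),R.max(0)); Y=P[yel]; print('yel',len(Y),Y.mean(0) if len(Y) else '')
    print(cv2.minAreaRect(R[:,:2].astype(np.float32)))
    B=P[ok&(np.hypot(P[...,0]-650,P[...,1]-200)<80)&(P[...,2]>139)&(P[...,2]<150)&~red]
    print('bat',len(B),cv2.minAreaRect(B[:,:2].astype(np.float32)),np.median(B,0))
    C=P[ok&(P[...,2]>135)&(P[...,2]<150)&(np.hypot(P[...,0]-535,P[...,1]-8)<90)]
    m=C.mean(0);w,V=np.linalg.eigh(np.cov(C[:,:2].T));print('barrel',len(C),m,V[:,1],np.degrees(np.arctan2(V[1,1],V[0,1])))
s=np.zeros
im=np.vstack([cv2.resize(F['scene'][0][180:390,230:345],None,fx=3,fy=3)[:,:345],])
cv2.imwrite('pics/z1.png',cv2.resize(F['scene'][0][230:380,240:350],None,fx=4,fy=4)[:,:,::-1])
cv2.imwrite('pics/z2.png',cv2.resize(F['side'][0][165:265,310:400],None,fx=5,fy=5)[:,:,::-1])
E
```

```text
scene slice 323 184.59613059905791 [486.7 -90.9  30.4 487.3 -91.5  28.3]
scene disc 1244 168.29554502604992 [482.3 -76.1  64.1 482.1 -76.5  62.6]
scene pile 232 36.54633754706413 [ 438.2 -353.7   31.   439.1 -354.4   29.2]
scene plate 714 15.212670973135232 [ 437.4 -355.3   86.6  437.  -354.4   84.8]
red 315 [606.9 133.6 136.7] [577.9  98.1 123.3] [631.2 164.2 150.2]
yel 22 [593.1 153.4 117.4]
((603.5252075195312, 130.01873779296875), (67.00135040283203, 29.419174194335938), 58.25934982299805)
bat 1018 ((669.5800170898438, 236.98025512695312), (73.44975280761719, 75.40028381347656), 57.53627395629883) [669.9 237.4 142.3]
barrel 943 [542.   24.1 139.9] [0.5 0.9] 59.5269582842263
side slice 352 185.09055546754757 [484.8 -94.3  30.  486.2 -94.7  28.1]
side disc 1239 168.95905636040516 [483.3 -78.3  65.6 481.9 -77.9  63.2]
side pile 482 37.0083904262662 [ 439.2 -357.4   29.8  440.  -357.6   27.4]
side plate 1631 15.19048831698342 [ 438.3 -354.4   86.3  439.2 -354.9   84.1]
red 192 [607.4 128.2 137. ] [582.   96.4 126. ] [635.1 177.9 148.1]
yel 7 [596.7 147.5 117.3]
((611.6541137695312, 136.3512725830078), (83.45088958740234, 26.765907287597656), 56.95680618286133)
bat 415 ((649.6511840820312, 202.7076416015625), (147.36016845703125, 76.31861114501953), 61.434391021728516) [667.4 229.7 143.1]
barrel 470 [555.   39.6 140.1] [0.5 0.9] 60.95352862709147
```

```bash
python3 -m pendant '[[0.010,-0.020,0,0,0,-8],[0.02,-0.04,0,0,0,-8],[0.02,-0.04,0,0,0,-8],[0.02,-0.04,0,0,0,-8],[0.02,-0.04,0,0,0,-8]]'
```

```text
time_s: 1.65
ee_pos: [224.2, 403.3, 242.4]
ee_rot: [-0.0, 0.894, -0.448, -0.0]
ft_force: [0.5, 0.2, -0.6]
opening: 1.004
```

```bash
python3 -m pendant '[[0.022,-0.042,0,0,0,-8],[0.022,-0.042,0,0,0,-8],[0.022,-0.042,0,0,0,-8],[0.022,-0.042,0,0,0,-8],[0.022,-0.042,0.01,0,0,-8]]'; python3 -m pendant '[[0.022,-0.042,0.01,0,0,-8],[0.022,-0.042,0.01,0,0,-8],[0.022,-0.042,0.01,0,0,-8],[0.022,-0.042,0.01,0,0,-4],[0,0,0,0,0,0]]'
python3 - <<'E'
from h import *
print(get_state()['q'],get_state()['ee_pos'])
p,d=grab_frame('wrist');cv2.imwrite('pics/w1.png',p[:,:,::-1]);c=camera_info('wrist')
import pickle;pickle.dump((p,d,c),open('w1.pkl','wb'))
E
```

```text
time_s: 2.15
ee_pos: [333.7, 192.9, 251.6]
ee_rot: [-0.0, -0.687, 0.726, 0.0]
ft_force: [0.7, 0.1, -0.0]
opening: 1.003
time_s: 2.65
ee_pos: [423.2, 21.8, 293.5]
ee_rot: [0.0, -0.489, 0.873, -0.001]
ft_force: [-0.5, 0.1, 0.0]
opening: 0.999
[ 5.35105695e-01 -4.25739868e-01 -2.23173916e-01  1.55729314e-03
 -1.77261407e+00 -1.08465414e+00] [423.17993883  21.83279267 293.53510052]
```

View pics/w1.png

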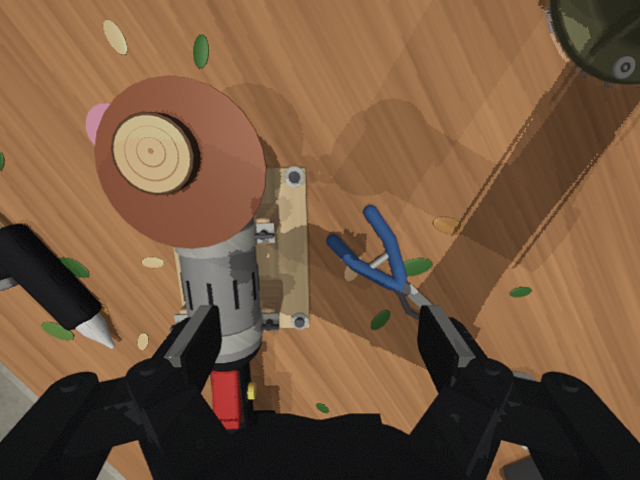

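View pics/z1.png

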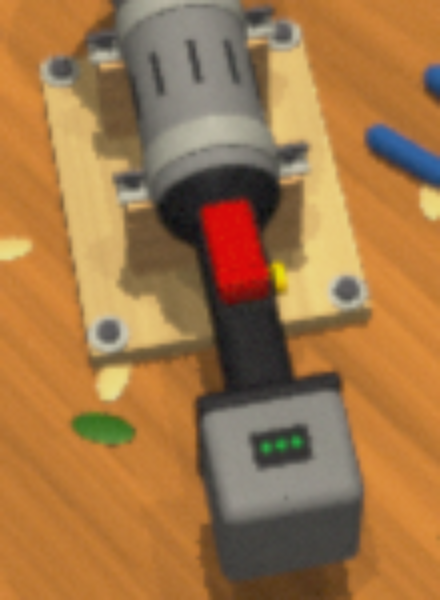

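View pics/z2.png

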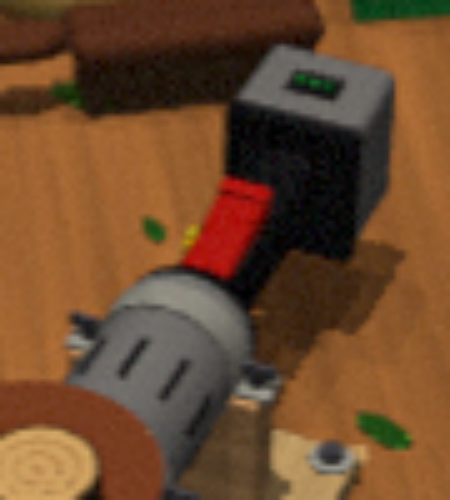

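The wrist view shows the slice at (153,152) on the disc, the trigger at (228,400), and the lock button at (252,390). The pink look-alike is partly hidden behind the disc at (97,124).

```bash
cat > fit.py <<'E'
from h import *
v,u=np.mgrid[:480,:640]
np.set_printoptions(suppress=True,precision=1)
def circ(P):
    h=cv2.convexHull(P[:,:2].astype(np.float32)).reshape(-1,2)
    A=np.c_[2*h,np.ones(len(h))]; s=np.linalg.lstsq(A,(h**2).sum(1),rcond=None)[0]
    return np.array([s[0],s[1],np.sqrt(s[2]+s[0]**2+s[1]**2)])
def run(p,d,c,items):
    P=pts(c,np.c_[u.ravel(),v.ravel()],d.ravel()).reshape(480,640,3); ok=d>0
    for nm,(x,y,r_,z0,z1) in items.items():
        Q=P[ok&(np.hypot(P[...,0]-x,P[...,1]-y)<r_)&(P[...,2]>z0)&(P[...,2]<z1)]
        if len(Q)>20: print(nm,len(Q),np.median(Q[:,2]),circ(Q))
    return P,ok
E
python3 - <<'E'
from fit import *
import pickle
p,d,c=pickle.load(open('w1.pkl','rb'))
P,ok=run(p,d,c,{'slice':(487,-93,45,181,192),'disc':(482,-77,80,164,174)})
hsv=cv2.cvtColor(p,cv2.COLOR_RGB2HSV)
red=((hsv[...,0]<6)|(hsv[...,0]>174))&(hsv[...,1]>200)&ok&(P[...,2]>110)&(P[...,2]<160)&(P[...,1]>60)
yel=(hsv[...,0]>20)&(hsv[...,0]<35)&(hsv[...,1]>180)&ok&(P[...,2]>90)&(P[...,2]<130)&(v>370)
for m in(red,yel):
    Q=P[m];print(len(Q),Q.mean(0),Q.min(0),Q.max(0),cv2.minAreaRect(Q[:,:2].astype(np.float32)),u[m].mean(),v[m].mean())
# triangulate slice top between scene/side/wrist using outline centroids
F=pickle.load(open('F.pkl','rb'))
for X in ([487,-93,185],):
    for cc in (F['scene'][2],F['side'][2],c): print(proj(cc,X))
# bench height check wrist, base board
print('finger pixels depth',[ (uu,vv,d[vv,uu]) for uu,vv in ((205,318),(430,318),(215,360),(425,360))])
for uu,vv in ((205,318),(430,318),(215,360),(425,360)):
    print(P[vv,uu]-get_state()['ee_pos'])
C=P[ok&(P[...,2]>137)&(P[...,2]<150)&(np.hypot(P[...,0]-535,P[...,1]-8)<70)]
w,V=np.linalg.eigh(np.cov(C[:,:2].T));print('barrel',C.mean(0),np.degrees(np.arctan2(V[1,1],V[0,1])))
# handheld: triangulate slice centers from ellipse of tan color
E
```

```text
slice 5414 185.6206792685956 [485.8 -90.4  27.7]
disc 17406 169.30198868435562 [481.6 -74.6  62.5]
33 [596.2 146.1 133.5] [577.8 113.5 127.8] [613.  162.9 143.8] ((596.6553344726562, 135.3558349609375), (56.797550201416016, 13.525644302368164), 59.49939727783203) 238.42424242424244 403.09090909090907<stdin>:9: RuntimeWarning: Mean of empty slice.
  ret = um.true_divide(
Traceback (most recent call last):
ValueError: zero-size array to reduction operation minimum which has no identity
```

```bash
python3 - <<'E'
from fit import *
import pickle
p,d,c=pickle.load(open('w1.pkl','rb'))
s=get_state()
from scipy.spatial.transform import Rotation as R
w,x,y,z=s['ee_rot'];M=R.from_quat([x,y,z,w]).as_matrix()
for uv in ((215,312),(423,312),(216,330),(424,330),(212,352),(428,352)):
    X=pts(c,[uv],[d[uv[1],uv[0]]])[0]; print(uv,d[uv[1],uv[0]],(X-s['ee_pos'])@M)
E
python3 -m pendant '[[0.02,-0.035,-0.01,0,0,0.7],[0.02,-0.035,-0.01,0,0,0],[0.0133,-0.0238,-0.02,0,0,0],[0.01,-0.02,-0.02,0,0,0],[0,0,0,0,0,0]]'
python3 - <<'E'
from h import *
p,d=grab_frame('wrist');cv2.imwrite('pics/w2.png',p[:,:,::-1]);c=camera_info('wrist')
import pickle;pickle.dump((p,d,c),open('w2.pkl','wb'))
from fit import *
run(p,d,c,{'slice':(487,-93,45,181,192),'disc':(482,-77,80,164,174)})
E
```

```text
(215, 312) 140.66791 [  9.  -42.3  -7.9]
(423, 312) 140.00473 [ 9.4 43.3 -8.4]
(216, 330) 142.25302 [  1.1 -42.3  -8.8]
(424, 330) 138.96269 [  2.9  43.4 -11.6]
(212, 352) 135.6365 [ -3.6 -41.9 -17.2]
(428, 352) 134.90578 [ -3.1  43.7 -17.8]
time_s: 3.2
ee_pos: [484.3, -87.2, 228.2]
ee_rot: [-0.003, -0.498, 0.867, 0.002]
ft_force: [-0.3, -0.3, -0.1]
opening: 1.002
slice 7375 188.806814285231 [486.6 -92.2  27.8]
disc 22269 172.45064110038237 [482.  -76.6  62.3]
```

View pics/w2.png

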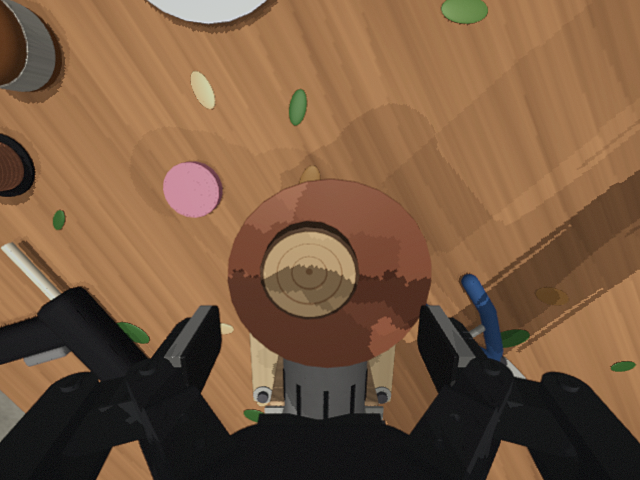

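```bash
python3 -m pendant '[[0,0,0,0,0,0]]'; python3 -m pendant '[[0,0,-0.02,0,0,0],[0,0,0,0,0,0]]'
```

```text
time_s: 3.35
ee_pos: [485.1, -85.9, 233.0]
ee_rot: [0.0, -0.499, 0.866, -0.0]
ft_force: [-0.7, 0.7, 0.6]
opening: 0.999
time_s: 3.55
ee_pos: [484.3, -85.4, 211.3]
ee_rot: [-0.0, -0.5, 0.866, 0.001]
ft_force: [-0.6, 0.4, 0.2]
opening: 0.998
```

```bash
python3 -m pendant '[[0.002,-0.0065,-0.012,0,0,0],[0,0,-0.01,0,0,0],[0,0,-0.01,0,0,0],[0,0,0,0,0,0],[0,0,0,0,0,0]]'
python3 - <<'E'
from h import *
for n,b in (('scene',(150,250,220,330)),('side',(210,320,260,380))):
    p,d=grab_frame(n);q=p[b[0]:b[1],b[2]:b[3]];cv2.imwrite(f'pics/d_{n}.png',cv2.resize(q,None,fx=5,fy=5)[:,:,::-1])
p,d=grab_frame('wrist');cv2.imwrite('pics/w3.png',p[:,:,::-1])
E
```

```text
time_s: 4.05
ee_pos: [487.0, -93.5, 180.2]
ee_rot: [-0.0, -0.499, 0.867, -0.0]
ft_force: [1.1, -0.1, -0.1]
opening: 0.996
```

View pics/d_side.png

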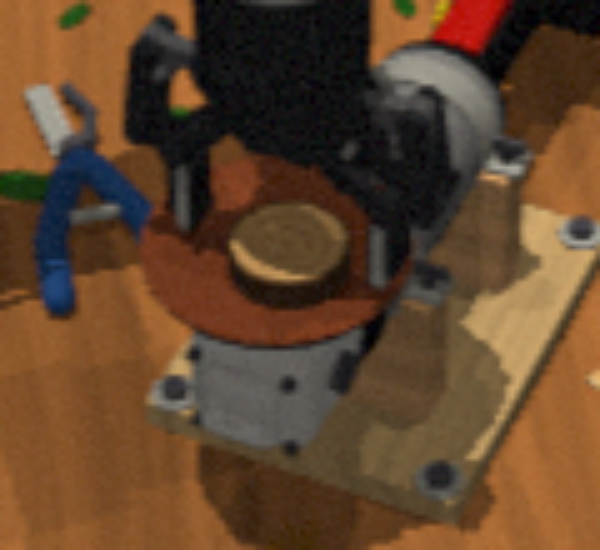

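View pics/w3.png

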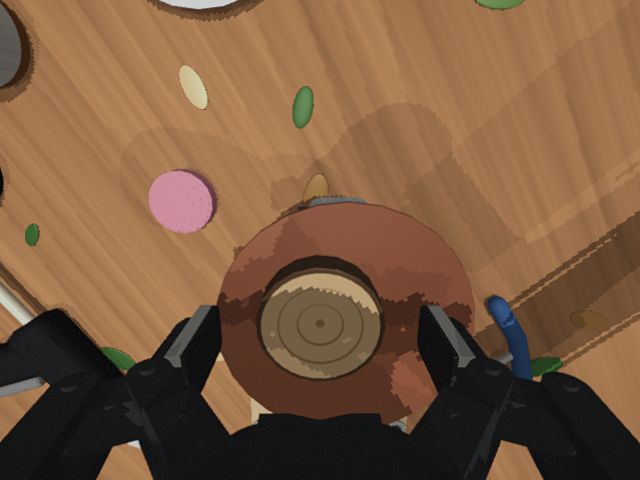

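The slice sits midway between the jaws, at (320,325). Closing now.

```bash
python3 -m pendant '[[0,0,0,0,0,0],[0,0,0,0,0,0],[0,0,0,0,0,0]]' 0.5;python3 -m pendant '[[0,0,0,0,0,0],[0,0,0,0,0,0],[0,0,0,0,0,0]]' 1
python3 - <<'E'
from h import *
p,d=grab_frame('side');q=p[210:320,260:380];cv2.imwrite(f'pics/d_side2.png',cv2.resize(q,None,fx=5,fy=5)[:,:,::-1])
E
```

```text
time_s: 4.5
ee_pos: [487.4, -93.5, 181.3]
ee_rot: [0.001, -0.499, 0.867, -0.001]
ft_force: [-0.1, -0.8, -0.5]
opening: 0.627
time_s: 4.8
ee_pos: [487.4, -93.5, 181.1]
ee_rot: [0.001, -0.499, 0.867, -0.0]
ft_force: [-0.7, 0.8, 5.0]
opening: 0.626
```

View pics/d_side2.png

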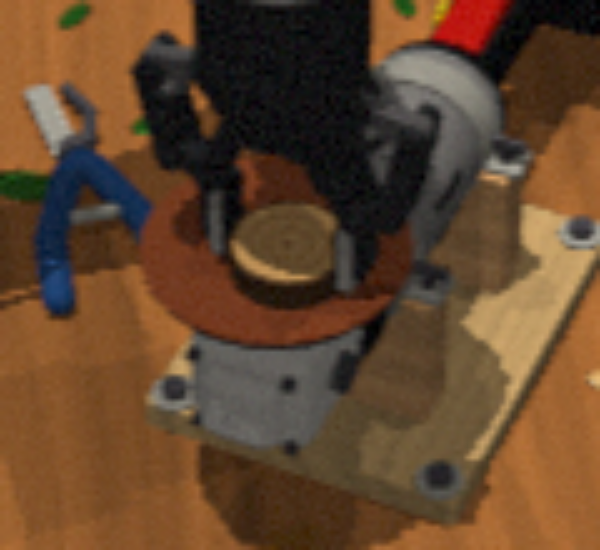

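```bash
python3 -m pendant '[[0,0,0.006,0,0,0],[0,0,0.014,0,0,0],[-0.003,-0.015,0.015,0,0,0],[-0.006,-0.034,0,0,0,0],[-0.006,-0.034,0,0,0,0]]'; python3 -m pendant '[[-0.006,-0.034,0,0,0,0],[-0.006,-0.034,0,0,0,0],[-0.006,-0.034,0,0,0,0],[-0.006,-0.01,0,0,0,0],[0,0,0,0,0,0]]';python3 -m pendant '[[0,0,0,0,0,0],[0,0,0,0,0,0]]'
python3 - <<'E'
from h import *
p,d=grab_frame('wrist');cv2.imwrite('pics/w4.png',p[:,:,::-1]);c=camera_info('wrist')
import pickle;pickle.dump((p,d,c),open('w4.pkl','wb'))
from fit import *
run(p,d,c,{'pile':(440,-356,45,32,43),'plate':(439,-355,95,12,20)})
print(get_state()['q'])
E
```

```text
time_s: 5.35
ee_pos: [472.2, -177.0, 216.6]
ee_rot: [0.001, -0.499, 0.866, -0.0]
ft_force: [0.8, 0.2, -0.6]
opening: 0.627
time_s: 5.85
ee_pos: [447.3, -289.5, 215.5]
ee_rot: [-0.0, -0.498, 0.867, 0.0]
ft_force: [-0.4, 1.3, -0.8]
opening: 0.621
time_s: 6.05
ee_pos: [448.4, -287.6, 215.5]
ee_rot: [0.0, -0.499, 0.867, -0.0]
ft_force: [0.2, 1.1, -0.4]
opening: 0.627
pile 3217 38.42073179774553 [ 438.5 -356.5   27.7]
plate 12748 15.492977933455563 [ 438.5 -354.6   84.4]
[-0.2 -0.1 -0.1 -0.  -1.6 -0.3]
```

View pics/w4.png

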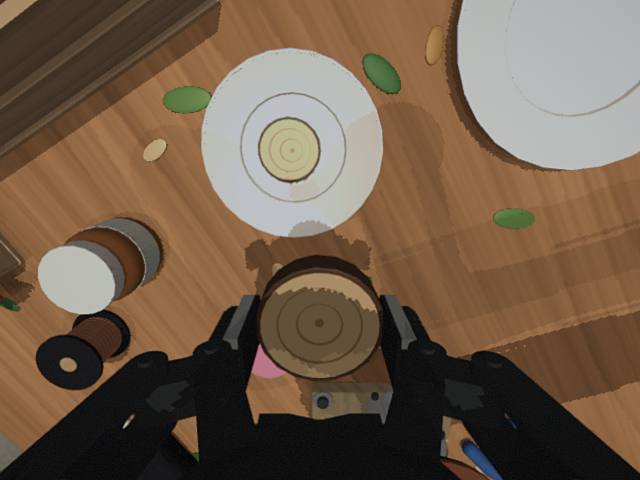

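The slice is held at (320,322), and the pile is at (290,150) on the small plate.

```bash
python3 - <<'E'
from fit import *
import pickle
p,d,c=pickle.load(open('w4.pkl','rb')); e=get_state()['ee_pos']
P=pts(c,np.c_[u.ravel(),v.ravel()],d.ravel()).reshape(480,640,3)
m=np.zeros((480,640),np.uint8);cv2.ellipse(m,(320,322),(66,60),0,0,360,1,-1)
hsv=cv2.cvtColor(p,cv2.COLOR_RGB2HSV)
z=P[322,320,2];print(z)
k=(m>0)&(np.abs(P[...,2]-z)<2)&(hsv[...,1]>70)&(np.hypot(P[...,0]-P[322,320,0],P[...,1]-P[322,320,1])<31)
Q=P[k];print(len(Q),np.median(Q[:,2]),circ(Q),e)
# plane fit tilt
A=np.c_[Q[:,:2]-Q[:,:2].mean(0),np.ones(len(Q))];print(np.degrees(np.linalg.lstsq(A,Q[:,2],rcond=None)[0][:2]))
E
```

```text
220.97036493375242
11492 221.0109098989887 [ 447.6 -287.1   27.9] [ 448.4 -287.5  215.5]
[0.1 0.1]
```

```bash
python3 -m pendant '[[-0.005,-0.035,-0.02,0,0,0],[-0.004,-0.034,-0.03,0,0,0],[0,0,-0.04,0,0,0],[0,0,-0.03,0,0,0],[0,0,-0.02,0,0,0]]';python3 -m pendant '[[0,0,-0.01,0,0,0],[0,0,0,0,0,0],[0,0,0,0,0,0]]'
python3 - <<'E'
from h import *
for n,b in (('scene',(120,220,180,290)),('side',(340,450,250,370))):
    p,d=grab_frame(n);q=p[b[0]:b[1],b[2]:b[3]];cv2.imwrite(f'pics/e_{n}.png',cv2.resize(q,None,fx=5,fy=5)[:,:,::-1])
E
```

```text
time_s: 6.6
ee_pos: [438.3, -356.3, 72.3]
ee_rot: [-0.001, -0.499, 0.867, 0.002]
ft_force: [0.2, 0.6, 0.3]
opening: 0.628
time_s: 6.9
ee_pos: [439.9, -357.5, 66.7]
ee_rot: [0.0, -0.499, 0.867, -0.001]
ft_force: [-0.4, -0.3, -0.6]
opening: 0.622
```

View pics/e_scene.png

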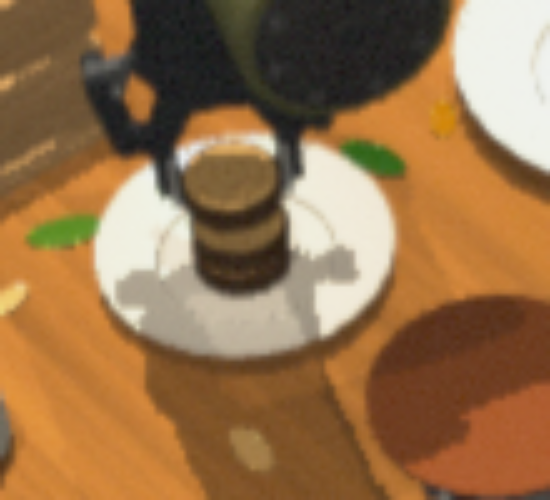

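View pics/e_side.png

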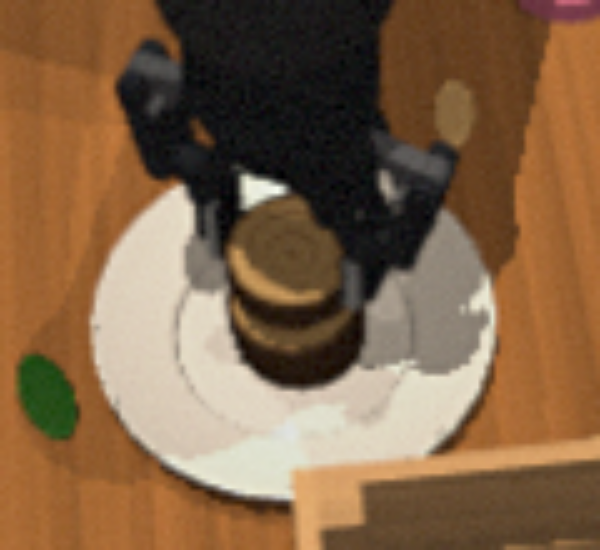

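```bash
python3 -m pendant '[[0,0.001,-0.008,0,0,0],[0,0,-0.006,0,0,0],[0,0,0,0,0,0]]';python3 -m pendant '[[0,0,-0.001,0,0,0],[0,0,-0.001,0,0,0],[0,0,0,0,0,0]]'
```

```text
time_s: 7.3
ee_pos: [438.4, -356.0, 49.9]
ee_rot: [-0.0, -0.499, 0.867, 0.001]
ft_force: [-0.5, -0.6, -0.5]
opening: 0.629
time_s: 7.6
ee_pos: [439.0, -356.5, 49.3]
ee_rot: [-0.0, -0.499, 0.867, -0.0]
ft_force: [0.2, -1.2, -0.5]
opening: 0.628
```

```bash
python3 -m pendant '[[0,0,-0.001,0,0,0],[0,0,0,0,0,0]]';python3 -m pendant '[[0,0,-0.001,0,0,0],[0,0,0,0,0,0]]'
python3 - <<'E'
from h import *
p,d=grab_frame('side');q=p[340:450,250:370];cv2.imwrite(f'pics/f_side.png',cv2.resize(q,None,fx=5,fy=5)[:,:,::-1])
E
```

```text
time_s: 7.8
ee_pos: [439.1, -356.6, 49.1]
ee_rot: [-0.0, -0.499, 0.867, -0.0]
ft_force: [-2.3, 2.2, 5.0]
opening: 0.629
time_s: 8.0
ee_pos: [439.2, -356.6, 49.1]
ee_rot: [-0.0, -0.499, 0.867, -0.0]
ft_force: [-4.2, 3.8, 8.6]
opening: 0.626
```

View pics/f_side.png

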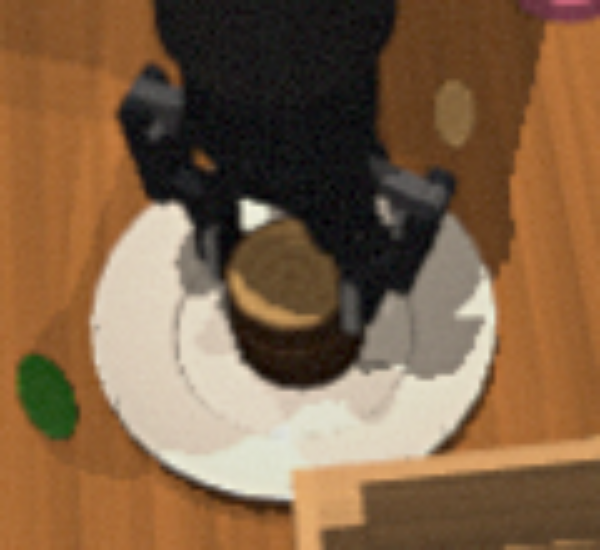

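Contact at about 5–9 N. I'll ease back 1 mm and open gently.

```bash
python3 -m pendant '[[0,0,0.001,0,0,0],[0,0,0,0,0,0]]'; python3 -m pendant '[[0,0,0,0,0,0],[0,0,0,0,0,0],[0,0,0,0,0,0]]' 0.2; python3 -m pendant '[[0,0,0,0,0,0],[0,0,0,0,0,0]]' 0; python3 -m pendant '[[0,0,0.005,0,0,0],[0,0,0.01,0,0,0],[0,0,0.03,0,0,0],[0,0.02,0.03,0,0,0],[0.01,0.04,0.02,0,0,0]]';python3 -m pendant '[[0.02,0.04,0.02,0,0,0],[0.02,0.04,0,0,0,0],[0,0,0,0,0,0],[0,0,0,0,0,0]]'
python3 - <<'E'
from h import *
from fit import *
p,d=grab_frame('wrist');cv2.imwrite('pics/w5.png',p[:,:,::-1]);c=camera_info('wrist')
run(p,d,c,{'pile':(440,-356,45,48,60),'plate':(439,-355,95,12,20)})
for n in ('scene','side'):
    p,d=grab_frame(n);run(p,d,camera_info(n),{'pile'+n:(440,-356,45,48,60),'plate':(439,-355,95,12,20)})
q=p[340:450,250:370];cv2.imwrite(f'pics/g_side.png',cv2.resize(q,None,fx=5,fy=5)[:,:,::-1])
E
```

```text
time_s: 8.25
ee_pos: [439.2, -356.6, 49.1]
ee_rot: [0.0, -0.499, 0.867, -0.0]
ft_force: [-2.6, 1.7, 6.3]
opening: 0.626
time_s: 8.55
ee_pos: [438.9, -356.3, 47.8]
ee_rot: [-0.0, -0.499, 0.867, 0.0]
ft_force: [-0.8, 0.7, 0.1]
opening: 0.8
time_s: 8.75
ee_pos: [439.0, -356.4, 48.1]
ee_rot: [-0.0, -0.499, 0.867, 0.0]
ft_force: [-0.8, -0.0, 0.5]
opening: 1.001
time_s: 9.25
ee_pos: [449.0, -297.7, 146.7]
ee_rot: [0.001, -0.497, 0.868, -0.002]
ft_force: [1.3, -0.1, -0.4]
opening: 0.999
time_s: 9.65
ee_pos: [489.5, -215.6, 164.2]
ee_rot: [0.0, -0.5, 0.866, -0.0]
ft_force: [0.4, 0.3, 0.2]
opening: 1.005
pile 5157 54.18518209711286 [ 439.7 -354.4   25.9]
plate 11573 15.301383285973884 [ 439.  -352.6   81.7]
pilescene 144 52.283219086719555 [ 436.7 -346.8   22.9]
plate 511 14.752111872422574 [ 438.  -354.3   83.9]
pileside 493 53.18501834410176 [ 440.  -357.3   27.4]
plate 1571 15.082312458124534 [ 439.  -354.5   84.1]
```

View pics/g_side.png

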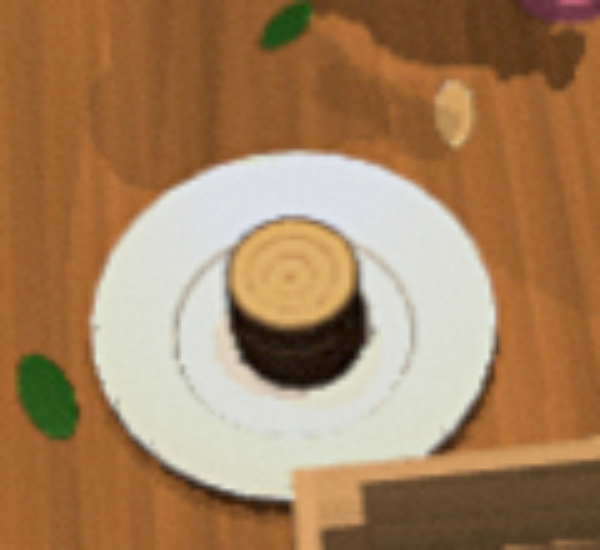

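View pics/w5.png

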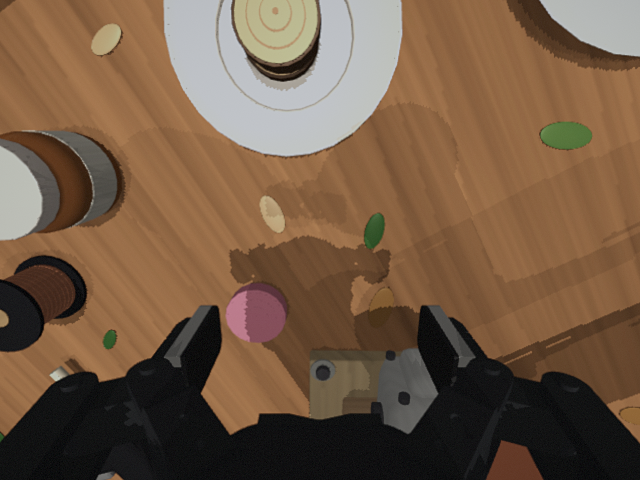

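The third slice lies flush on the pile; the side view shows its centre within 1 mm of where the old top slice was. Next is the trigger.

```bash
python3 -m pendant '[[0,0,0.048,0,0,0],[0,0,0.048,0,0,0],[0.014,0.04,0,0,0,0],[0.014,0.04,0,0,0,0],[0.014,0.04,0,0,0,0]]';python3 -m pendant '[[0.014,0.04,0,0,0,0],[0.014,0.04,0,0,0,0],[0.014,0.04,0,0,0,0],[0.014,0.04,0,0,0,0],[0.014,0.04,0,0,0,0]]';python3 -m pendant '[[0.014,0.04,0,0,0,0],[0.014,0.03,0,0,0,0],[0,0,0,0,0,0],[0,0,0,0,0,0]]'
python3 - <<'E'
from h import *
p,d=grab_frame('wrist');cv2.imwrite('pics/w6.png',p[:,:,::-1]);c=camera_info('wrist')
import pickle;pickle.dump((p,d,c),open('w6.pkl','wb'));print(get_state()['q'],get_state()['ee_pos'])
E
```

```text
time_s: 10.3
ee_pos: [531.1, -96.5, 259.7]
ee_rot: [0.0, -0.497, 0.868, -0.0]
ft_force: [0.2, 0.1, -0.2]
opening: 0.999
time_s: 10.8
ee_pos: [601.6, 103.9, 259.3]
ee_rot: [-0.0, -0.498, 0.867, -0.0]
ft_force: [0.6, -0.4, 1.1]
opening: 1.003
time_s: 11.2
ee_pos: [629.4, 173.0, 258.3]
ee_rot: [-0.001, -0.498, 0.867, -0.0]
ft_force: [0.5, -1.1, 0.9]
opening: 0.998
[ 5.73440023e-01  1.83845199e-01  2.70402105e-01  3.10916519e-04
 -1.65827919e+00 -1.10144875e+00] [629.27287619 172.36362076 258.9898225 ]
```

View pics/w6.png

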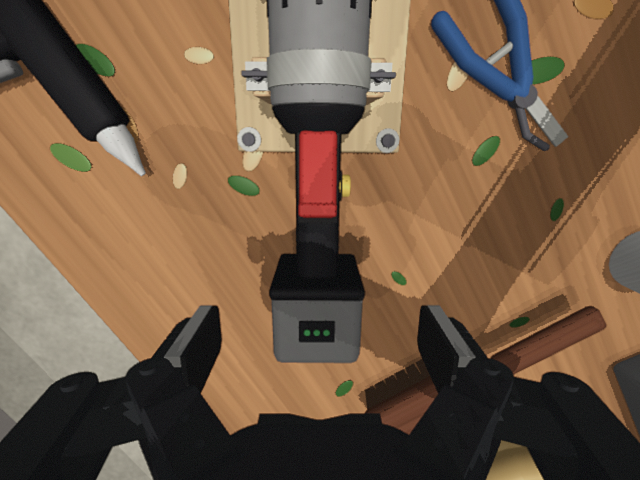

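The trigger is at (319,172), the lock button at (346,187), and the battery at (317,320). The jaws are already square to the handle.

```bash
python3 - <<'E'
from fit import *
import pickle
from scipy.spatial.transform import Rotation as R
p,d,c=pickle.load(open('w6.pkl','rb'))
P=pts(c,np.c_[u.ravel(),v.ravel()],d.ravel()).reshape(480,640,3);ok=d>0
hsv=cv2.cvtColor(p,cv2.COLOR_RGB2HSV)
red=((hsv[...,0]<6)|(hsv[...,0]>174))&(hsv[...,1]>150)&ok&(P[...,2]>110)&(P[...,2]<160)&(v>120)&(v<230)
yel=(hsv[...,0]>20)&(hsv[...,0]<35)&(hsv[...,1]>150)&ok&(P[...,2]>90)&(P[...,2]<130)&(abs(v-187)<15)&(abs(u-346)<10)
for m in(red,yel):
    Q=P[m];print(len(Q),Q.mean(0),Q.min(0),Q.max(0),cv2.minAreaRect(Q[:,:2].astype(np.float32)))
B=P[ok&(v>290)&(v<365)&(u>265)&(u<365)&(P[...,2]>138)&(P[...,2]<150)]
print('bat',cv2.minAreaRect(B[:,:2].astype(np.float32)),np.median(B[:,2]))
C=P[ok&(v>0)&(v<95)&(u>260)&(u<380)&(P[...,2]>120)&(P[...,2]<150)]
# axis model with angle
for th in (58.5,59,59.5,60,):
    t=np.radians(th); ey=np.array([np.cos(t),np.sin(t)]);ex=np.array([np.sin(t),-np.cos(t)])
    for nm,Q in (('red',P[red]),('yel',P[yel]),('bat',B),('barrel',C)):
        a=Q[:,:2]@ex;b=Q[:,:2]@ey
        print(th,nm,'x',np.percentile(a,[0.5,99.5]),np.percentile(a,[.5,99.5]).mean(),'y',np.percentile(b,[.5,99.5]))
    print('disc',np.array([481.9,-76.6])@ex,np.array([481.9,-76.6])@ey)
s=get_state();w,x,y,z=s['ee_rot'];print(R.from_quat([x,y,z,w]).as_matrix())
E
```

```text
3287 [604.5 128.5 139.1] [578.7  96.6 128. ] [634.2 161.1 149.2] ((605.0971069335938, 129.52041625976562), (63.25147247314453, 29.163135528564453), 57.928810119628906)
30 [592.3 147.8 118.9] [585.2 141.9 113.7] [597.5 157.1 124.3] ((592.3489379882812, 148.52980041503906), (15.960931777954102, 7.76887845993042), 54.86872482299805)
bat ((668.6935424804688, 236.73593139648438), (70.20256042480469, 76.84632873535156), 59.66093444824219) 145.25554570339622
58.5 red x [434.1 462.4] 448.2280185189926 y [395.3 456.7]
58.5 yel x [423.2 431.2] 427.2152639003949 y [428.3 444.2]
58.5 bat x [409.2 483.6] 446.4015140491314 y [516.4 585.3]
58.5 barrel x [414.2 484.7] 449.4164948018921 y [315.  371.6]
disc 450.91068525947867 186.47982174709233
59 red x [438.  465.9] 451.91454594574674 y [391.4 452.8]
59 yel x [427. 435.] 430.96577923560034 y [424.6 440.4]
59 bat x [414.  488.3] 451.1902147980903 y [512.6 581.3]
59 barrel x [417.2 487.7] 452.4576474700899 y [311.1 367.6]
disc 452.5208387464581 182.5378330653733
59.5 red x [441.8 469.4] 455.57704136545067 y [387.5 448.8]
59.5 yel x [430.7 438.7] 434.68431738404115 y [420.9 436.7]
59.5 bat x [418.7 493. ] 455.87108977104606 y [508.7 577.4]
59.5 barrel x [420.2 490.6] 455.41418434260345 y [307.1 363.7]
disc 454.09653101956116 178.58194342094248
60 red x [445.5 473.2] 459.323876646706 y [383.5 444.8]
60 yel x [434.3 442.4] 438.3703001362102 y [417.1 432.9]
60 bat x [423.3 497.7] 460.5414680650845 y [504.7 573.4]
60 barrel x [423.2 493.5] 458.3684009883519 y [303.1 359.7]
disc 455.63764208372095 174.61245407011205
[[-0.5 -0.9 -0. ]
 [-0.9  0.5 -0. ]
 [ 0.   0.  -1. ]]
```

```bash
python3 -m pendant '[[-0.008,-0.0044,0,-3.6,-6,-0.5],[-0.008,-0.0044,0,-3.6,-6,0],[-0.008,-0.0044,0,-3.6,-6,0],[-0.008,-0.0044,0,-3.6,-6,0],[-0.0084,-0.0042,0,-3.6,-6,0]]' 0.615;python3 -m pendant '[[0,0,-0.02,0,0,0],[0,0,-0.02,0,0,0],[0,0,0,0,0,0],[0,0,0,0,0,0]]'
python3 - <<'E'
from h import *
p,d=grab_frame('wrist');cv2.imwrite('pics/w7.png',p[:,:,::-1]);c=camera_info('wrist')
import pickle;pickle.dump((p,d,c),open('w7.pkl','wb'));s=get_state();print(s['q'],s['ee_pos'],s['ee_rot'],s['opening'])
p,d=grab_frame('scene');cv2.imwrite('pics/s7.png',cv2.resize(p[130:370,200:460],None,fx=3,fy=3)[:,:,::-1][:600])
E
```

```text
time_s: 11.75
ee_pos: [588.3, 150.4, 260.9]
ee_rot: [0.15, -0.471, 0.828, -0.264]
ft_force: [-0.0, -0.3, 0.5]
opening: 0.382
time_s: 12.15
ee_pos: [588.9, 150.6, 220.5]
ee_rot: [0.148, -0.471, 0.829, -0.262]
ft_force: [0.5, 0.6, 1.1]
opening: 0.383
[ 0.85875316 -0.24162402 -0.53372041  0.64260416 -1.23443044 -1.60128956] [589.14655716 151.11138216 221.24951365] [ 0.14813954 -0.47106616  0.82912741 -0.2621051 ] 0.385688883301511
```

View pics/w7.png

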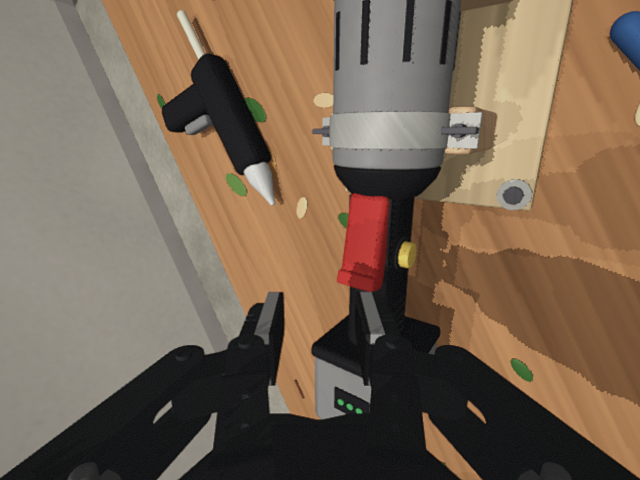

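View pics/s7.png

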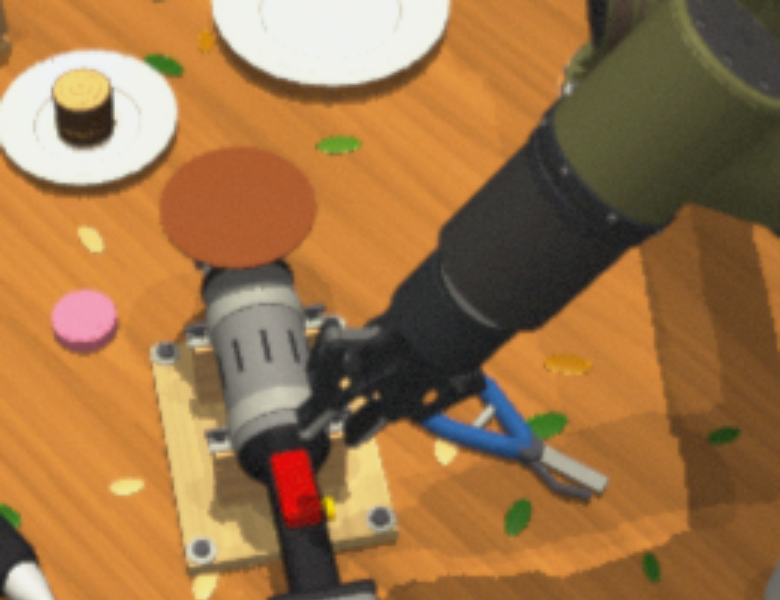

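The wrist view shows the trigger at (365,240) and the button at (407,254). The scene view shows the tilted gripper above the handle and the disc clear.

```bash
python3 - <<'E'
from fit import *
import pickle
from scipy.spatial.transform import Rotation as R
s=get_state();w,x,y,z=s['ee_rot'];M=R.from_quat([x,y,z,w]).as_matrix()
p,d,c=pickle.load(open('w7.pkl','rb'));p6,d6,c6=pickle.load(open('w6.pkl','rb'))
hsv=cv2.cvtColor(p,cv2.COLOR_RGB2HSV)
P=pts(c,np.c_[u.ravel(),v.ravel()],d.ravel()).reshape(480,640,3);ok=d>0
ex=np.array([.859,-.512]);ey=np.array([.512,.859])
sd=lambda X:np.array([X[:2]@ex-453.3,X[:2]@ey-308.8,X[2]])
yel=(hsv[...,0]>18)&(hsv[...,0]<36)&(hsv[...,1]>150)&(abs(v-254)<22)&(abs(u-407)<14)&ok&(P[...,2]<125)&(P[...,2]>90)
red=((hsv[...,0]<6)|(hsv[...,0]>174))&(hsv[...,1]>150)&ok&(v>185)&(v<300)
for nm,m in(('yel',yel),('red',red)):
    Q=np.array([sd(q) for q in P[m]]);print(nm,len(Q),np.percentile(Q,1,axis=0),np.median(Q,0),np.percentile(Q,99,axis=0))
for uv in ((279,293),(278,310),(272,330),(362,293),(366,310),(372,330),(276,360),(371,360)):
    X=P[uv[1],uv[0]];print(uv,(X-s['ee_pos'])@M)
print('tcp',sd(s['ee_pos']))
q=p[270:380,230:420];cv2.imwrite('pics/w7f.png',cv2.resize(q,None,fx=4,fy=4,interpolation=2)[:,:,::-1])
E
```

```text
yel 217 [-26.7 115.1 102.7] [-26.1 122.  114.2] [-19.4 131.9 122.2]
red 3880 [-14.6  82.3 130.1] [ -3.7 112.5 138.3] [ 12.3 141.  147.8]
(279, 293) [ 12.3 -18.    3.4]
(278, 310) [ 12.3 -16.6 -11.7]
(272, 330) [ 12.2 -17.1 -26. ]
(362, 293) [12.  18.8  4. ]
(366, 310) [ 12.3  18.5 -11.7]
(372, 330) [ 12.7  18.7 -26.7]
(276, 360) [ -1.6 -16.4 -24.6]
(371, 360) [  3.6  18.1 -31.5]
tcp [-24.7 122.9 221.3]
```

View pics/w7f.png

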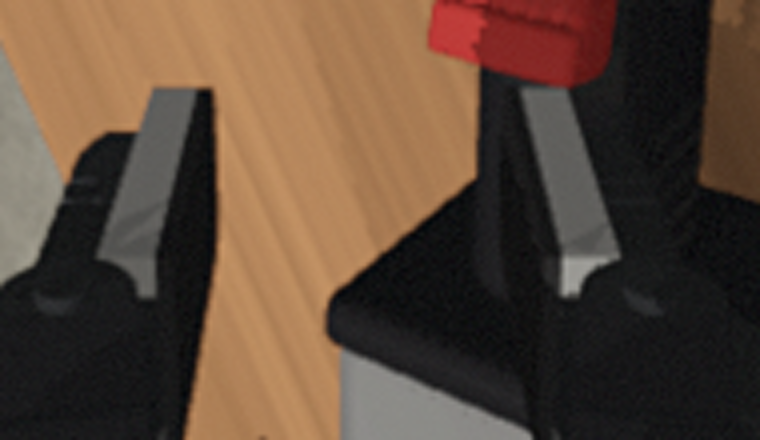

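```bash
python3 -m pendant '[[-0.0005,-0.0008,-0.03,0,0,0],[0,0,-0.025,0,0,0],[0,0,-0.013,0,0,0],[0,0,0,0,0,0],[0,0,0,0,0,0]]'
python3 - <<'E'
from h import *
p,d=grab_frame('wrist');cv2.imwrite('pics/w8.png',p[:,:,::-1]);s=get_state()
ex=np.array([.859,-.512]);ey=np.array([.512,.859]);X=s['ee_pos'];print(X[:2]@ex-453.3,X[:2]@ey-308.8,X[2],s['ft_force'])
p,d=grab_frame('side');cv2.imwrite('pics/s8.png',cv2.resize(p[150:270,290:420],None,fx=5,fy=5)[:,:,::-1][:600])
E
```

```text
time_s: 12.75
ee_pos: [588.7, 151.3, 153.0]
ee_rot: [0.148, -0.472, 0.829, -0.262]
ft_force: [-0.5, -0.1, -0.1]
opening: 0.382
-25.061422365979922 122.8209895766064 153.39073853097543 [-0.25817088 -0.32271386  0.16058631]
```

View pics/w8.png

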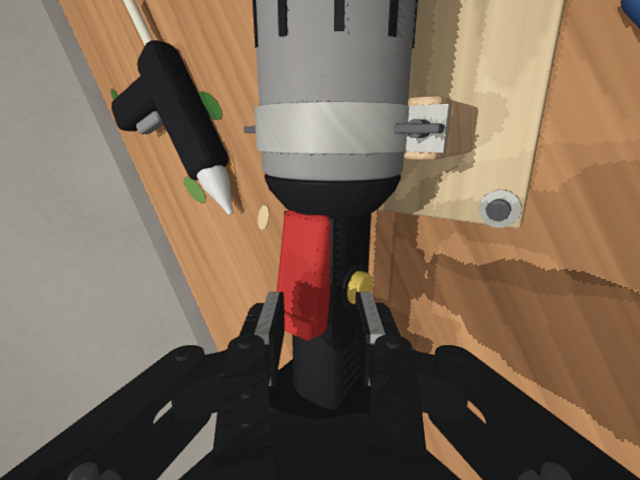

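View pics/s8.png

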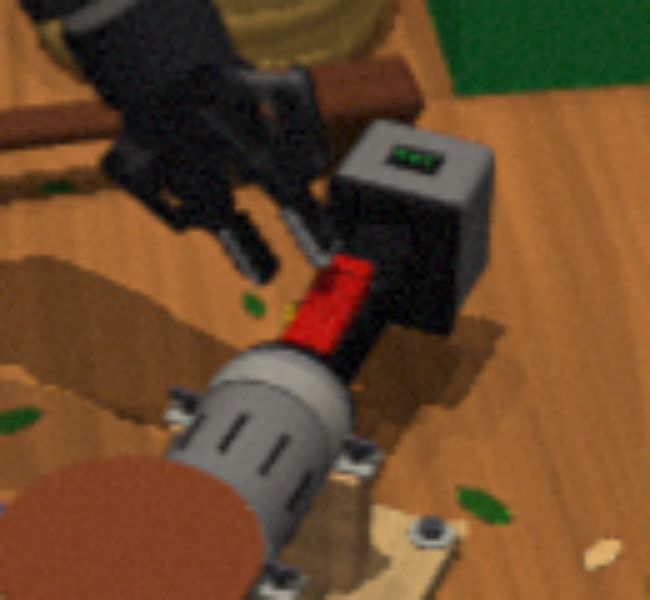

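```bash
python3 -m pendant '[[0,-0.0008,-0.006,0,0,0],[0,0,-0.005,0,0,0],[0,0,0,0,0,0]]';python3 -m pendant '[[0,0,-0.003,0,0,0],[0,0,0,0,0,0]]';python3 -m pendant '[[0,0,-0.003,0,0,0],[0,0,0,0,0,0]]'
```

```text
time_s: 13.15
ee_pos: [588.0, 150.0, 139.7]
ee_rot: [0.147, -0.472, 0.829, -0.262]
ft_force: [-0.1, 0.6, 0.9]
opening: 0.384
time_s: 13.35
ee_pos: [588.5, 150.4, 138.1]
ee_rot: [0.148, -0.472, 0.829, -0.262]
ft_force: [-2.0, 0.1, 5.0]
opening: 0.385
time_s: 13.55
ee_pos: [588.8, 151.0, 135.7]
ee_rot: [0.149, -0.472, 0.829, -0.262]
ft_force: [-2.2, 0.6, 4.7]
opening: 0.386
```

```bash
python3 -m pendant '[[0,0,-0.003,0,0,0],[0,0,0,0,0,0]]';python3 -m pendant '[[0,0,-0.003,0,0,0],[0,0,0,0,0,0]]';python3 -m pendant '[[0,0,-0.002,0,0,0],[0,0,0,0,0,0]]'
```

```text
time_s: 13.75
ee_pos: [589.1, 151.5, 133.4]
ee_rot: [0.149, -0.472, 0.828, -0.262]
ft_force: [-0.7, 1.7, 7.7]
opening: 0.382
time_s: 13.95
ee_pos: [589.4, 151.7, 131.1]
ee_rot: [0.15, -0.472, 0.828, -0.262]
ft_force: [0.1, 2.9, 7.3]
opening: 0.384
time_s: 14.15
ee_pos: [589.6, 152.0, 129.7]
ee_rot: [0.15, -0.472, 0.828, -0.262]
ft_force: [-1.2, 2.3, 9.1]
opening: 0.387
```

```bash
python3 -m pendant '[[0,0,-0.002,0,0,0],[0,0,0,0,0,0]]';python3 -m pendant '[[0,0,-0.002,0,0,0],[0,0,0,0,0,0]]'
```

```text
time_s: 14.35
ee_pos: [589.9, 152.0, 129.2]
ee_rot: [0.151, -0.472, 0.828, -0.263]
ft_force: [-3.8, 2.1, 14.0]
opening: 0.385
time_s: 14.55
ee_pos: [590.3, 152.0, 129.0]
ee_rot: [0.152, -0.471, 0.828, -0.263]
ft_force: [-9.8, 1.6, 19.3]
opening: 0.387
```

Fully pressed: the TCP stopped at 129 mm, as predicted. Now pushing along sander +x.

```bash
python3 -m pendant '[[0.0026,-0.0015,0,0,0,0],[0.0026,-0.0015,0,0,0,0],[0,0,0,0,0,0]]';python3 -m pendant '[[0.0026,-0.0015,0,0,0,0],[0,0,0,0,0,0]]'
python3 - <<'E'
from h import *
s=get_state();ex=np.array([.859,-.512]);ey=np.array([.512,.859]);X=s['ee_pos'];print(X[:2]@ex-453.3,X[:2]@ey-308.8,X[2],s['ft_force'][:2]@ex)
p,d=grab_frame('wrist');cv2.imwrite('pics/w9.png',p[:,:,::-1])
E
```

```text
time_s: 14.85
ee_pos: [595.7, 149.9, 129.1]
ee_rot: [0.152, -0.472, 0.828, -0.263]
ft_force: [-9.2, 4.2, 19.0]
opening: 0.382
time_s: 15.05
ee_pos: [598.3, 148.5, 129.0]
ee_rot: [0.152, -0.472, 0.828, -0.263]
ft_force: [-9.2, 5.3, 18.6]
opening: 0.387
-15.409332120939098 125.12847471505273 129.02649148242307 -10.606572532190741
```

View pics/w9.png

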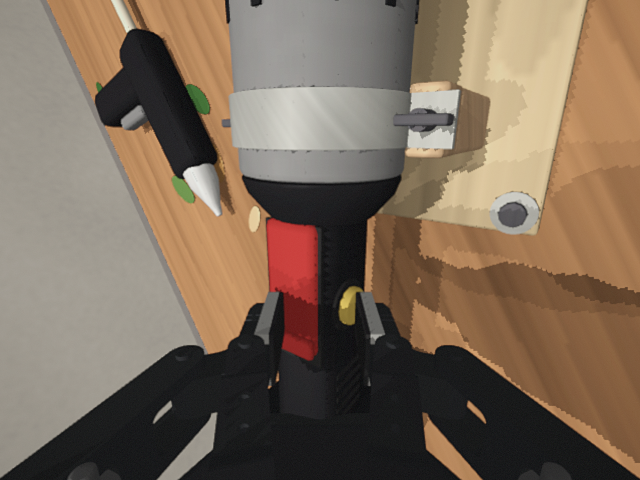

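The finger is now at the button, (350,305). Pushing on.

```bash
python3 -m pendant '[[0.0017,-0.001,0,0,0,0],[0,0,0,0,0,0]]';python3 -m pendant '[[0.0017,-0.001,0,0,0,0],[0,0,0,0,0,0]]';python3 -m pendant '[[0.0017,-0.001,0,0,0,0],[0,0,0,0,0,0]]'
python3 - <<'E'
from h import *
s=get_state();ex=np.array([.859,-.512]);ey=np.array([.512,.859]);X=s['ee_pos'];print(X[:2]@ex-453.3,X[:2]@ey-308.8,X[2],s['ft_force'][:2]@ex)
p,d=grab_frame('wrist');cv2.imwrite('pics/w10.png',p[:,:,::-1])
E
```

```text
time_s: 15.3
ee_pos: [599.8, 147.7, 129.0]
ee_rot: [0.152, -0.472, 0.828, -0.263]
ft_force: [-14.7, 6.4, 19.4]
opening: 0.387
time_s: 15.5
ee_pos: [601.4, 146.8, 129.0]
ee_rot: [0.152, -0.472, 0.828, -0.262]
ft_force: [-14.9, 5.9, 20.4]
opening: 0.386
time_s: 15.7
ee_pos: [602.4, 146.3, 129.0]
ee_rot: [0.152, -0.472, 0.828, -0.262]
ft_force: [-28.4, 10.3, 25.6]
opening: 0.387
-10.772116577221652 125.2578380771788 128.98864609943644 -29.642060065878542
```

View pics/w10.png

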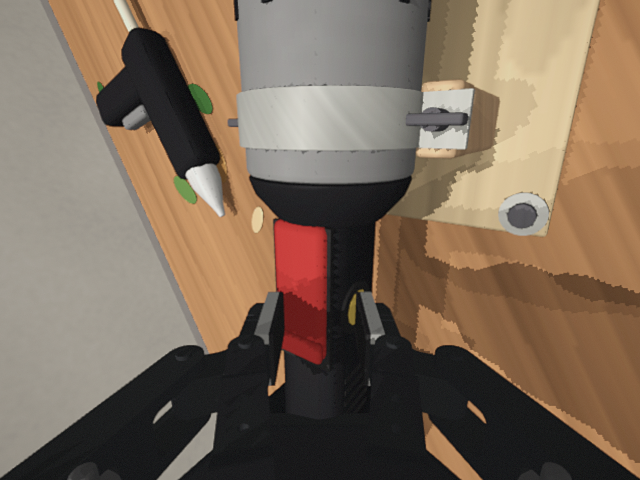

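The button is fully in: the force jumped to 30 N at the predicted position. Easing the trigger up while holding the button.

```bash
python3 -m pendant '[[0,0,0.002,0,0,0],[0,0,0.002,0,0,0],[0,0,0,0,0,0]]';python3 -m pendant '[[0,0,0.002,0,0,0],[0,0,0,0,0,0]]';python3 -m pendant '[[0,0,0.001,0,0,0],[0,0,0,0,0,0]]'
```

```text
time_s: 16.05
ee_pos: [602.0, 146.3, 129.4]
ee_rot: [0.151, -0.473, 0.828, -0.261]
ft_force: [-12.4, 10.5, 10.1]
opening: 0.384
time_s: 16.25
ee_pos: [601.9, 146.2, 130.4]
ee_rot: [0.15, -0.473, 0.828, -0.261]
ft_force: [-7.6, 9.5, 6.4]
opening: 0.383
time_s: 16.45
ee_pos: [601.7, 146.1, 130.9]
ee_rot: [0.15, -0.473, 0.828, -0.261]
ft_force: [-7.4, 9.8, 4.6]
opening: 0.388
```

```bash
python3 -m pendant '[[0.0009,-0.0005,0.001,0,0,0],[0,0,0,0,0,0]]';python3 -m pendant '[[0,0,0.001,0,0,0],[0,0,0,0,0,0]]';python3 -m pendant '[[0,0,0.001,0,0,0],[0,0,0,0,0,0]]'
python3 - <<'E'
from h import *
s=get_state();ex=np.array([.859,-.512]);ey=np.array([.512,.859]);X=s['ee_pos'];print(X[:2]@ex-453.3,X[:2]@ey-308.8,X[2],s['ft_force'][:2]@ex)
p,d=grab_frame('wrist');cv2.imwrite('pics/w11.png',p[:,:,::-1])
E
```

```text
time_s: 16.65
ee_pos: [602.0, 145.9, 130.9]
ee_rot: [0.15, -0.474, 0.828, -0.26]
ft_force: [-14.2, 12.9, 5.6]
opening: 0.383
time_s: 16.85
ee_pos: [601.9, 145.8, 131.4]
ee_rot: [0.149, -0.474, 0.828, -0.26]
ft_force: [-11.1, 11.5, 2.9]
opening: 0.387
time_s: 17.05
ee_pos: [601.8, 145.6, 132.2]
ee_rot: [0.149, -0.474, 0.828, -0.26]
ft_force: [-10.6, 12.3, 3.3]
opening: 0.38
-10.898498187304824 124.38441317958063 132.2170184602997 -15.395278275544868
```

View pics/w11.png

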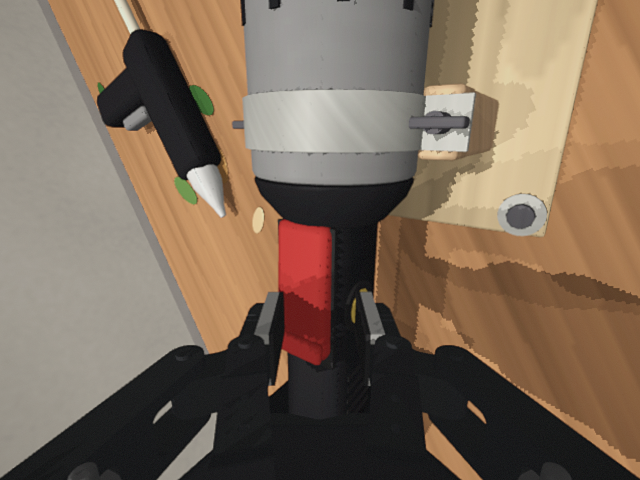

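```bash
python3 -m pendant '[[0,0,0.001,0,0,0],[0,0,0,0,0,0]]';python3 -m pendant '[[0,0,0.001,0,0,0],[0,0,0,0,0,0]]'
```

```text
time_s: 17.3
ee_pos: [601.7, 145.4, 132.7]
ee_rot: [0.149, -0.474, 0.828, -0.26]
ft_force: [-10.2, 12.1, 0.2]
opening: 0.384
time_s: 17.5
ee_pos: [601.5, 145.2, 133.0]
ee_rot: [0.148, -0.473, 0.828, -0.26]
ft_force: [-8.0, 11.3, -1.1]
opening: 0.386
```

```bash
python3 -m pendant '[[-0.0026,0.0015,0.0005,0,0,0],[-0.0026,0.0015,0.001,0,0,0],[0,0,0,0,0,0]]';python3 -m pendant '[[-0.004,0.0024,0.003,0,0,0],[-0.002,0.0012,0.006,0,0,0],[0,0,0.01,0,0,0],[0,0,0.015,0,0,0],[0,0,0.02,0,0,0]]';python3 -m pendant '[[0,0,0.02,0,0,0],[0,0,0,0,0,0],[0,0,0,0,0,0]]'
python3 - <<'E'
from fit import *
s=get_state();print(s['ee_pos'])
p,d=grab_frame('wrist');cv2.imwrite('pics/w12.png',p[:,:,::-1]);c=camera_info('wrist')
hsv=cv2.cvtColor(p,cv2.COLOR_RGB2HSV)
P=pts(c,np.c_[u.ravel(),v.ravel()],d.ravel()).reshape(480,640,3);ok=d>0
ex=np.array([.859,-.512]);ey=np.array([.512,.859])
yel=(hsv[...,0]>18)&(hsv[...,0]<36)&(hsv[...,1]>150)&ok&(P[...,2]<125)&(P[...,2]>90)&(np.hypot(P[...,0]-588,P[...,1]-151)<20)
red=((hsv[...,0]<6)|(hsv[...,0]>174))&(hsv[...,1]>150)&ok&(np.hypot(P[...,0]-606,P[...,1]-132)<45)&(P[...,2]>120)
for nm,m in(('yel',yel),('red',red)):
    Q=P[m]; 
    if not len(Q): print(nm,0);continue
    Q=np.c_[Q[:,:2]@ex-453.3,Q[:,:2]@ey-308.8,Q[:,2]];print(nm,len(Q),np.percentile(Q,2,axis=0),np.median(Q,0),np.percentile(Q,98,axis=0))
    if nm=='red':
        T=Q[(Q[:,1]>84)&(Q[:,1]<138)&(abs(Q[:,0])<11)];print(np.polyfit(T[:,1],T[:,2],1),np.polyval(np.polyfit(T[:,1],T[:,2],1),122))
E
```

```text
time_s: 17.8
ee_pos: [596.5, 145.1, 135.7]
ee_rot: [0.147, -0.472, 0.829, -0.262]
ft_force: [-0.7, 0.5, 1.0]
opening: 0.382
time_s: 18.3
ee_pos: [590.6, 148.6, 190.9]
ee_rot: [0.147, -0.472, 0.829, -0.262]
ft_force: [-0.3, 0.5, 0.6]
opening: 0.388
time_s: 18.6
ee_pos: [590.9, 149.0, 211.1]
ee_rot: [0.148, -0.472, 0.829, -0.262]
ft_force: [0.0, -0.0, -0.0]
opening: 0.383
[590.9 149.  211.1]
yel 205 [-22.  114.4 104.4] [-21.4 121.9 112.4] [-19.7 129.8 119.4]
red 3747 [-14.5  82.3 128.6] [ -3.  110.8 133. ] [ 11.8 140.4 138. ]
[  0.1 123.6] 134.49041653801825
```

View pics/w12.png

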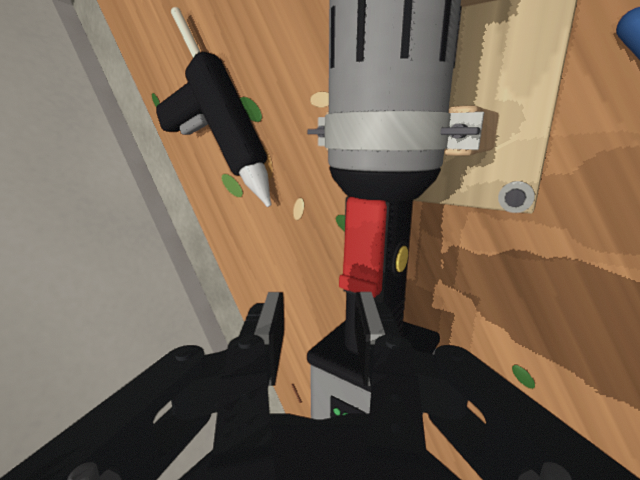

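The lock holds with the gripper clear. The button face is at x −21.4 mm (about 5 mm in), and the trigger face is at 134.5 mm (139 at rest, 131 fully in). I'll check the whole bench before handing in.

```bash
python3 - <<'E'
from fit import *
import pickle
F=pickle.load(open('F.pkl','rb'))
out=[]
for n in ('scene','side'):
    p,d=grab_frame(n); out.append(p)
    run(p,d,camera_info(n),{'pile '+n:(440,-356,45,48,60),'plate':(439,-355,95,12,20)})
    D=cv2.absdiff(p,F[n][0]).max(2)
    cv2.imwrite(f'pics/end_{n}.png',np.hstack([cv2.resize(p,(400,300))[:,:,::-1],cv2.cvtColor(cv2.resize((D>50).astype(np.uint8)*255,(400,300)),cv2.COLOR_GRAY2BGR)]))
E
```

```text
pile scene 242 52.026611102971174 [ 439.  -353.8   28.8]
plate 679 14.977039009965665 [ 437.2 -355.1   84.7]
pile side 494 53.18323161303198 [ 440.  -357.1   27.3]
plate 1575 15.038215412733507 [ 439.4 -354.3   84.1]
```

View pics/end_scene.png

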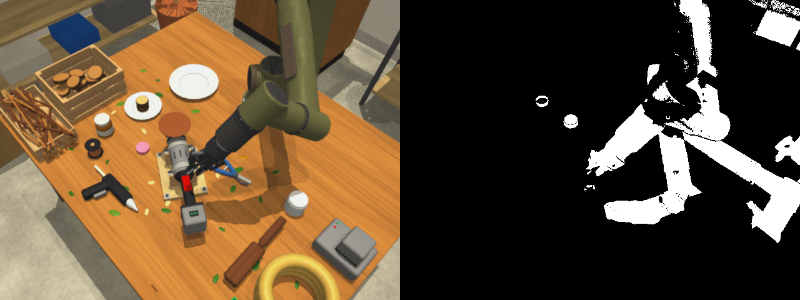

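View pics/end_side.png

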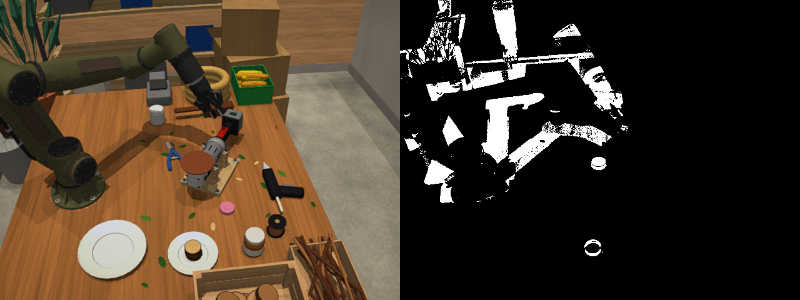

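Apart from the arm and its shadows, only the slice's old and new places have changed between the first pictures and these.

```bash
python3 -c "
from workcell import *
print(get_state()['ft_force'],get_state()['time_s']); print(r.job_done())"
```

```text
[-0.27866398 -0.31673029  0.06467177] 18.75
the job is handed in; nothing more can be done
None
```

The sanded slice is now the third slice on the pile on the small plate, and the sander trigger is locked on. I handed the job in at 18.75 s.

- **Slice:** I moved it from the disc to the pile and released it at under 10 N of contact force. In the side view its centre is within 0.5 mm of where the old top slice was. The pile top reads 52 to 53 mm, and the plate has not moved.
- **Sander:** With the gripper tilted 35°, one finger pressed the trigger fully in and the other pushed the lock button fully in. I then eased the trigger up about 4 mm and let go. The highest reported wrist force was about 40 N in total.
- **Lock check:** With the gripper clear, the button still sits about 4.7 mm in. The trigger face is at 134.5 mm, between its rest height of 139 mm and its fully pressed height of 131 mm.
- **Rest of the bench:** Pictures from before and after show no change except the slice, the trigger and the arm with its shadows. The wrist force read about zero at hand-in.
- **Disagreement between cameras:** The scene and side views put the pile centre about 3 mm apart in y. They differed by the same amount before the slice was placed, so I put it down to calibration.

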